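# Gauge two fired shrinkage-test sleeves

## Robot

A 6-joint arm with a two-finger parallel gripper is mounted at the origin on the work surface; the furniture and walls round the work are solid. World frame = base frame: x ahead of the robot, y to its left, z up, the work surface at z = 0. Lengths are in mm, angles in rad, forces in N, time in s.
With the tool pointing down it reaches from about 350 to 975 mm from the base axis. Payload 7.1 kg.
Tool frame: the origin (TCP) lies on the mounting face of the last link; the fingertips stand 182 mm ahead of it and the grasp point (between the pads) lies 163 mm ahead of it (ctrl.tcp_to_tips is the distance from the TCP to the fingertips, in mm); z points along the fingers, y is the direction in which the jaws open and shut (so a half turn about z gives the same grasp; the last joint's range is limited). The gripper opens to 88 mm and grips with 3 to 60 N. Pads are 20 mm wide; open, the fingers measure 115 mm over their backs; the gripper's body (75 mm by 178 mm) begins 61 mm behind the grasp point.
Start: joints at [-1.356, 0.423, 1.63, -0, 1.089, -0.019], TCP at [144.817, -607.976, 404.675] pointing down, gripper open.
Joint ranges: [-3, 3], [-0.9, 2.11], [0.09, 2.58], [-1.31, 4.45], [0.11, 2.69], [-2.54, 2.54]. Speed limits (rad/s): [2.39, 2.39, 3.01, 3.14, 3.14, 3.14].

## Interface

Orientations are given as a rotation vector (axis times angle).
In Python, from workcell import ctrl gives the robot as it stands. The module is installed in compiled form; this text tells all that it offers.
- The arm moves only by the tool send_rows, never from a script. Its argument "commands" is a list of rows, each an object with "translation": the shift along the world's x, y, z normalised to -1 to 1, where 1 is 0.1 m, a list of three; "twist": the turn, a rotation vector about the world's x, y, z normalised to -1 to 1, where 1 is 0.5 rad, a list of three. A call has exactly 10 rows; each row is the pose to reach, as a shift and turn from the pose commanded when the call began; what a row does not reach only later rows make up. A row lasts 1/10 s, in which the tool goes at most 50 mm and 8.59 degrees, less where a joint would pass 70% of its speed; a pose out of reach is approached as far as the arm can. A call with a number of a shift or a turn outside -1 to 1 is refused whole. A call with a gripper value outside its range is refused whole. "grip" is the closure, from -1 (fully open) to 1 (shut), set as the call begins (left out, the last holds). The fingers move at their own pace and stop on an object; the grip force is fixed at half the most. Time passes only in rows, so rows that repeat a pose let the fingers close, or fill a call up. It gives the time, the measured TCP pose, the force and the opening at its end, in the units of the state.
- ctrl.get_obs(): the state, without advancing time (a new reading comes with each control period).
- ctrl.get_image(name): name is "scene" or "side" or "wrist"; returns a dict with "img" (480x640x3 uint8, red, green, blue), "intrinsics" (3x3 intrinsics, pixels), "dist" ([k1, k2, p1, p2, k3] as OpenCV has them; the pictures are not rectified), "cam_to_world" (4x4, takes a point from camera to world coordinates). Camera axes: x right, y down, z forward; pixel columns grow to the right and rows downward; lengths in mm; the calibration is good to about 2 mm. A picture is of the moment at which its call begins. There is no depth.
- ctrl.close_job(): hands the job in, once; it reports no verdict.
The state is a dict: "t": time; "qpos": joint angles; "qvel": joint speeds; "joint_torque": joint torques, N m; "ee_pos": TCP position; "orientation": TCP orientation; "ft_force": force on the tool from outside, world axes, zero at the start; "moment": the same for the moment, N m; "width": finger opening in mm.
Only numpy, scipy, OpenCV 4.12 (cv2) and the standard library are available. Lean on these libraries where they do the work, as an engineer would, in place of code of your own. Each camera call takes 0.05 s, during which the arm holds its last target. There are 200 camera calls.

## Task

Sort the two blue-glazed test sleeves by fit on the gauge pin: only the one with the wide bore passes over the pin. Slide that one all the way down onto the pin and leave it there, and stand the other, whose bore is too narrow, upright in the red reject tray.

Things in the scene. Friction and masses are not known exactly. Their poses are not given: they have to be found in the camera images.
- sleeve_wide_center (a point): Centre (half-way up, on the axis) of the loose sleeve that fits the pin: an upright round ceramic tube, 50 mm outside diameter, 50 mm high, bore 30 mm right through, wall 10 mm, glossy blue glaze with a bare terracotta foot, about 0.13 kg. z is its axis. Outside it is the same as the other sleeve; only the bore is wider.
- sleeve_narrow_center (a point): Centre (half-way up, on the axis) of the loose sleeve that does not fit: the same tube outside (50 mm diameter, 50 mm high, blue with terracotta foot, about 0.13 kg), but its bore is only 16 mm, wall 17 mm. z is its axis.
- gauge_seat (a point): The fixed go-gauge: a grey round flange, 90 mm diameter and 12 mm thick, lying on the worktop, with an upright steel pin of 22 mm diameter in its middle. The pin stands 60 mm above the flange: straight for 40 mm, then tapering to 8 mm diameter at its tip. This point is on the pin's axis at the flange's upper face, where a fitting sleeve comes to rest; z is up along the pin.
- reject_tray: The fixed red square reject tray, open on top, 140 x 140 mm outside, 130 x 130 mm inside, rim 22 mm above the worktop, inner floor 5 mm above the worktop. Origin at the centre of its underside, x and y along its sides.
Mind the look-alikes: they are no part of the job. Leave any green or yellow look-alike of the part that bears sleeve_wide_center alone.

How it is judged (in metres and radians):
At the end, for the whole second after the job is handed in: The wide-bore sleeve is on the gauge pin (axes within 12 mm), down on the flange (within 7 mm), upright within 10 degrees; the narrow one stands on the reject tray floor (within 7 mm), upright within 10 degrees, its centre within 45 mm of the tray centre along each side; both released (horizontal distance between sleeve_wide_center and gauge_seat below 0.012 m and z of sleeve_wide_center in the frame of gauge_seat below 0.032 m and angle between each of sleeve_wide_center, sleeve_narrow_center's own z axis and vertical below 0.17 rad and x of sleeve_narrow_center in the frame of reject_tray between -0.045 and 0.045 m and y of sleeve_narrow_center in the frame of reject_tray between -0.045 and 0.045 m and z of sleeve_narrow_center in the frame of reject_tray below 0.037 m); the robot touches nothing.
It also fails if it takes over 56 s, if anything falls off the work surface, if the arm or the gripper's body presses on something with over 40 N, if the wrist force passes 120 N, or if a joint passes its speed limit or range.

## Working session

There is one attempt and no reset: what is moved stays moved. The work goes in short steps, Python scripts to look and compute and a tool call to move; the robot and the scene stay as the last step left them, time stands still between calls to the robot, and variables do not carry over. Pictures are saved under pics/ and viewed, about 8 in all and at most 12, crops included, and the job is handed in when it is done.

Besides the shell and the picture viewer there is one more tool, called as name([rows], argument=value, ...), one row to a line, values as JSON. send_rows: Moves the arm, as the interface text tells. Its arguments: {"type":"object","properties":{"commands":{"type":"array","items":{"type":"object","properties":{"translation":{"type":"array","items":{"type":"number"}},"twist":{"type":"array","items":{"type":"number"}}}}},"grip":{"type":"number"}},"required":["commands"]}

```bash
mkdir -p pics; cat > h.py <<'E'
import numpy as np, cv2
from workcell import ctrl
def ray(im,uv):
    p=cv2.undistortPoints(np.array(uv,float).reshape(-1,1,2),np.array(im["intrinsics"],float),np.array(im["dist"],float)).reshape(-1,2)
    T=np.array(im["cam_to_world"]); d=np.c_[p,np.ones(len(p))]@T[:3,:3].T
    return T[:3,3],d
def onz(im,uv,z):
    o,d=ray(im,uv); return o+d*((z-o[2])/d[:,2])[:,None]
def blobs(im,name,amin=60):
    hsv=cv2.cvtColor(im["img"],cv2.COLOR_RGB2HSV)
    R={"blue":[((95,80,40),(130,255,255))],"red":[((0,120,60),(6,255,255)),((172,120,60),(180,255,255))]}[name]
    m=sum(cv2.inRange(hsv,a,b) for a,b in R)
    n,l,s,c=cv2.connectedComponentsWithStats(m)
    return m,[(s[i].tolist(),c[i].round(1).tolist()) for i in range(1,n) if s[i][4]>amin]
def save(im,n): cv2.imwrite(f"pics/{n}.png",im["img"][:,:,::-1])
E
python3 - <<'E'
from h import *
for n in["scene","side","wrist"]:
    im=ctrl.get_image(n); save(im,n+"0"); print(n,np.round(im["cam_to_world"],2).tolist(),np.round(im["intrinsics"][0],0))
    for c in["blue","red"]: print(c,blobs(im,c)[1])
print(ctrl.get_obs())
import cv2
a=[cv2.imread(f"pics/{n}0.png") for n in["scene","side"]]
E
```

```text
scene [[-0.69, -0.42, 0.59, -210.7], [-0.72, 0.41, -0.56, 864.65], [-0.01, -0.81, -0.59, 766.72], [0.0, 0.0, 0.0, 1.0]] [589.   0. 324.]
blue [([285, 0, 29, 39, 758], [300.0, 14.8]), ([347, 224, 22, 25, 467], [357.4, 236.0]), ([327, 256, 23, 27, 551], [338.0, 268.8])]
red [([74, 138, 65, 24, 1201], [106.6, 149.8]), ([74, 164, 66, 33, 1744], [107.6, 180.1]), ([368, 205, 77, 54, 2567], [404.7, 230.4]), ([8, 245, 15, 32, 80], [14.8, 261.5]), ([20, 298, 16, 14, 101], [27.3, 304.7]), ([290, 356, 37, 22, 341], [309.1, 365.9])]
side [[-0.98, -0.04, 0.18, 324.89], [-0.18, 0.37, -0.91, 1218.07], [-0.03, -0.93, -0.37, 466.47], [0.0, 0.0, 0.0, 1.0]] [614.   0. 319.]
blue [([327, 215, 44, 49, 1084], [347.8, 239.3])]
red [([500, 16, 22, 19, 308], [512.1, 24.9]), ([498, 41, 25, 42, 473], [512.7, 58.2]), ([330, 202, 69, 32, 1652], [368.5, 216.9]), ([399, 314, 49, 26, 750], [426.4, 325.3])]
wrist [[0.23, -0.93, -0.3, 227.09], [-0.97, -0.22, -0.07, -588.83], [-0.0, 0.3, -0.95, 383.73], [0.0, 0.0, 0.0, 1.0]] [383.   0. 325.]
blue []
red [([140, 282, 86, 101, 2855], [180.7, 341.5]), ([425, 282, 79, 79, 1662], [460.0, 325.1]), ([0, 338, 35, 32, 510], [13.6, 349.4]), ([620, 338, 20, 17, 141], [631.1, 343.0]), ([151, 421, 36, 30, 668], [166.8, 432.4])]
{'t': 0.15, 'qpos': array([-1.35599266e+00,  4.23680584e-01,  1.63050346e+00, -2.63110382e-05,
        1.08857047e+00, -1.89904084e-02]), 'qvel': array([ 3.55752041e-04, -2.63362411e-03, -2.09851023e-03,  1.04092920e-03,
       -9.11649565e-05, -1.64582099e-03]), 'joint_torque': array([ 7.52436135e-04, -5.44984603e+01, -2.73920900e+01,  6.45348011e-02,
        2.05622736e-02, -8.41735982e-05]), 'ee_pos': array([ 144.77652759, -607.78267707,  404.07491253]), 'orientation': array([-3.11900390e+00, -3.66291507e-01,  2.14749311e-04]), 'ft_force': array([0.15760354, 0.42273744, 0.0450701 ]), 'moment': array([ 0.03222274, -0.02721166, -0.07107014]), 'width': 87.68490448431177}
```

View pics/scene0.png

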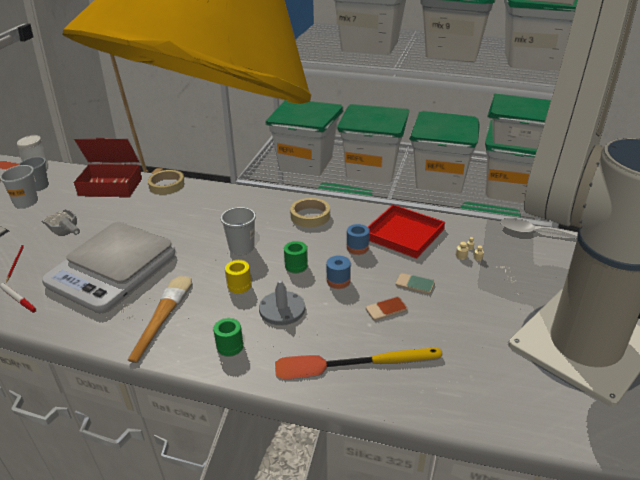

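View pics/side0.png

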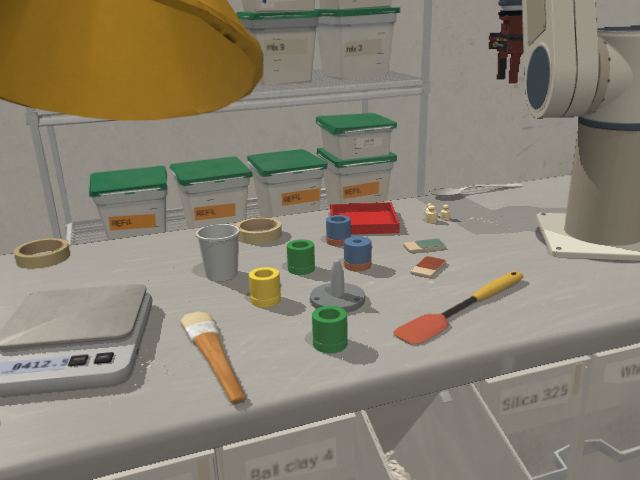

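The scene view shows two blue sleeves at (357,237) and (338,270), the gauge at (283,303) and the tray at (405,230). Next I'll zoom in and compute positions.

```bash
python3 - <<'E'
from h import *
s=ctrl.get_image("scene"); d=ctrl.get_image("side")
a=cv2.resize(s["img"][195:330,225:450],None,fx=3.5,fy=3.5,interpolation=cv2.INTER_CUBIC)[:,:788]
b=cv2.resize(d["img"][200:320,295:410],None,fx=3.5,fy=3.5,interpolation=cv2.INTER_CUBIC)
c=np.zeros((600,800,3),np.uint8); 
a=cv2.resize(a,(480,290)); b=cv2.resize(b,(320,334))
a=cv2.resize(s["img"][215:325,250:390],(500,393),interpolation=cv2.INTER_CUBIC); b=cv2.resize(d["img"][205:315,300:384],(300,393),interpolation=cv2.INTER_CUBIC)
cv2.imwrite("pics/crop.png",np.hstack([a,b])[:,:,::-1])
for n,im,bx in [("s far",s,(357.5,230)),("s near",s,(338.5,262)),("gauge",s,(282,307))]:
    print(n,onz(im,[bx],12 if n=="gauge" else 50).round(0))
print(onz(d,[(338.5,222),(358,243)],50).round(0), onz(d,[(337,298)],12).round(0),"tip",onz(d,[(337.5,262)],72).round(0),onz(s,[(281,283)],72).round(0))
for im,nm in((s,"s"),(d,"d")):
    m,_=blobs(im,"red",1500); n,l,st,c=cv2.connectedComponentsWithStats(m)
    for i in range(1,n):
        if (nm=="s" and abs(c[i][0]-404)<10) or (nm=="d" and abs(c[i][0]-368)<10):
            h=cv2.convexHull(np.argwhere(l==i)[:,::-1].astype(np.int32)).reshape(-1,2)
            q=cv2.approxPolyDP(h.reshape(-1,1,2),4,True).reshape(-1,2); print(nm,q.tolist(),onz(im,q,22).round(0).tolist())
for g in [("green s",s,[(295.5,247),(228,325),(237,267)])]: print(onz(s,g[2],50).round(0))
E
```

```text
s far [[510.  84.  50.]]
s near [[458. 194.  50.]]
gauge [[468. 338.  12.]]
[[506. 101.  50.]
 [454. 205.  50.]] [[470. 349.  12.]] tip [[470. 341.  72.]] [[467. 337.  72.]]
s [[444, 222], [417, 257], [369, 240], [368, 226], [391, 205]] [[420.0, -113.0, 22.0], [379.0, 38.0, 22.0], [493.0, 64.0, 22.0], [533.0, 24.0, 22.0], [556.0, -82.0, 22.0]]
d [[398, 232], [351, 233], [331, 215], [330, 204], [390, 202]] [[391.0, 71.0, 22.0], [483.0, 86.0, 22.0], [541.0, -15.0, 22.0], [555.0, -89.0, 22.0], [422.0, -116.0, 22.0]]
[[558. 222.  50.]
 [464. 465.  50.]
 [589. 351.  50.]]
```

View pics/crop.png

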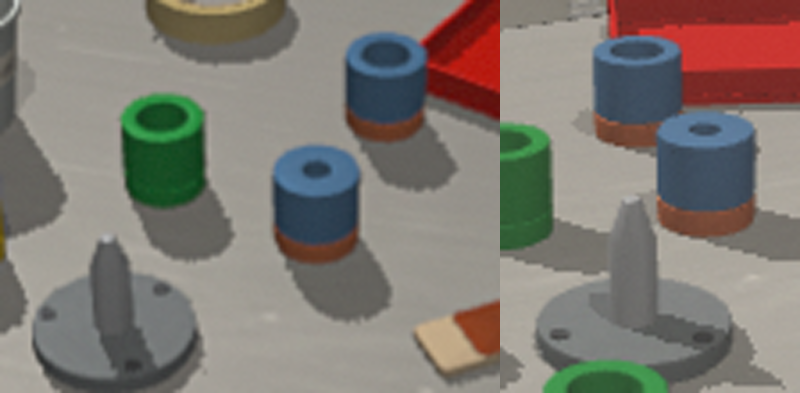

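Clear identification: the far sleeve (358,230), at about (508,92), is wide. The near one (338,262), at about (456,199), is narrow. The tray is at about (472,-30) with 13° yaw, and the gauge is at about (469,339). I'll drive over the sleeves, turning the jaws 90° on the way.

send_rows([
  {"translation":[0.1,0.1,0],"twist":[0,0,0.1]},
  {"translation":[0.2,0.2,0],"twist":[0,0,0.2]},
  {"translation":[0.3,0.3,0],"twist":[0,0,0.3]},
  {"translation":[0.4,0.4,0],"twist":[0,0,0.4]},
  {"translation":[0.5,0.5,0],"twist":[0,0,0.5]},
  {"translation":[0.6,0.6,0],"twist":[0,0,0.6]},
  {"translation":[0.7,0.7,0],"twist":[0,0,0.7]},
  {"translation":[0.8,0.8,0],"twist":[0,0,0.8]},
  {"translation":[0.9,0.9,0],"twist":[0,0,0.9]},
  {"translation":[1,1,0],"twist":[0,0,1]},
], grip=-1)

```text
t: 1.25
ee_pos: [245.7, -507.1, 404.7]
orientation: [2.93, 1.133, 0.0]
ft_force: [-0.0, -0.3, -0.1]
width: 87.9
```

send_rows([
  {"translation":[0.1,0.1,0],"twist":[0,0,0.1]},
  {"translation":[0.2,0.2,0],"twist":[0,0,0.2]},
  {"translation":[0.3,0.3,0],"twist":[0,0,0.3]},
  {"translation":[0.4,0.4,0],"twist":[0,0,0.4]},
  {"translation":[0.5,0.5,0],"twist":[0,0,0.5]},
  {"translation":[0.6,0.6,0],"twist":[0,0,0.6]},
  {"translation":[0.7,0.7,0],"twist":[0,0,0.7]},
  {"translation":[0.8,0.8,0],"twist":[0,0,0.8]},
  {"translation":[0.9,0.9,0],"twist":[0,0,0.9]},
  {"translation":[1,1,0],"twist":[0,0,1]},
])

```text
t: 2.25
ee_pos: [345.6, -407.1, 404.7]
orientation: [2.559, 1.823, -0.0]
ft_force: [-0.8, -0.3, -0.2]
width: 87.5
```

send_rows([
  {"translation":[0.1,0.1,0],"twist":[0,0,0.1]},
  {"translation":[0.2,0.2,0],"twist":[0,0,0.2]},
  {"translation":[0.3,0.3,0],"twist":[0,0,0.3]},
  {"translation":[0.4,0.4,0],"twist":[0,0,0.4]},
  {"translation":[0.5,0.5,0],"twist":[0,0,0.5]},
  {"translation":[0.6,0.6,0],"twist":[0,0,0.6]},
  {"translation":[0.7,0.7,0],"twist":[0,0,0.7]},
  {"translation":[0.8,0.8,0],"twist":[0,0,0.8]},
  {"translation":[0.9,0.9,0],"twist":[0,0,0.9]},
  {"translation":[1,1,0],"twist":[0,0,1]},
])

```text
t: 3.25
ee_pos: [445.6, -307.1, 404.7]
orientation: [-2.028, -2.399, -0.0]
ft_force: [-0.0, 0.4, 0.0]
width: 87.8
```

send_rows([
  {"translation":[0,0.1,0],"twist":[0,0,0.02]},
  {"translation":[0,0.2,0],"twist":[0,0,0.04]},
  {"translation":[0,0.3,0],"twist":[0,0,0.06]},
  {"translation":[0,0.4,0],"twist":[0,0,0.08]},
  {"translation":[0,0.5,0],"twist":[0,0,0.1]},
  {"translation":[0,0.6,0],"twist":[0,0,0.12]},
  {"translation":[0,0.7,0],"twist":[0,0,0.14]},
  {"translation":[0,0.8,0],"twist":[0,0,0.14]},
  {"translation":[0,0.9,0],"twist":[0,0,0.14]},
  {"translation":[0,1,0],"twist":[0,0,0.14]},
])

```text
t: 4.25
ee_pos: [444.8, -207.2, 404.7]
orientation: [1.948, 2.464, -0.0]
ft_force: [-0.0, -0.1, 0.8]
width: 87.9
```

send_rows([
  {"translation":[0,0.1,0],"twist":[0,0,0]},
  {"translation":[0,0.2,0],"twist":[0,0,0]},
  {"translation":[0,0.3,0],"twist":[0,0,0]},
  {"translation":[0,0.4,0],"twist":[0,0,0]},
  {"translation":[0,0.5,0],"twist":[0,0,0]},
  {"translation":[0,0.6,0],"twist":[0,0,0]},
  {"translation":[0,0.7,0],"twist":[0,0,0]},
  {"translation":[0,0.8,0],"twist":[0,0,0]},
  {"translation":[0,0.9,0],"twist":[0,0,0]},
  {"translation":[0,1,0],"twist":[0,0,0]},
])

```text
t: 5.25
ee_pos: [444.8, -107.2, 404.7]
orientation: [-1.948, -2.465, 0.0]
ft_force: [0.3, -0.2, 0.3]
width: 87.8
```

send_rows([
  {"translation":[0,0.1,0],"twist":[0,0,0]},
  {"translation":[0,0.2,0],"twist":[0,0,0]},
  {"translation":[0,0.3,0],"twist":[0,0,0]},
  {"translation":[0,0.4,0],"twist":[0,0,0]},
  {"translation":[0,0.5,0],"twist":[0,0,0]},
  {"translation":[0,0.6,0],"twist":[0,0,0]},
  {"translation":[0,0.7,0],"twist":[0,0,0]},
  {"translation":[0,0.8,0],"twist":[0,0,0]},
  {"translation":[0,0.9,0],"twist":[0,0,0]},
  {"translation":[0,1,0],"twist":[0,0,0]},
])

```text
t: 6.25
ee_pos: [444.8, -7.1, 404.7]
orientation: [1.948, 2.465, 0.0]
ft_force: [-0.8, 0.3, -0.7]
width: 88.2
```

send_rows([
  {"translation":[0,0.1,0],"twist":[0,0,0]},
  {"translation":[0,0.2,0],"twist":[0,0,0]},
  {"translation":[0,0.3,0],"twist":[0,0,0]},
  {"translation":[0,0.4,0],"twist":[0,0,0]},
  {"translation":[0,0.5,0],"twist":[0,0,0]},
  {"translation":[0,0.6,0],"twist":[0,0,0]},
  {"translation":[0,0.7,0],"twist":[0,0,0]},
  {"translation":[0,0.8,0],"twist":[0,0,0]},
  {"translation":[0,0.9,0],"twist":[0,0,0]},
  {"translation":[0,1,0],"twist":[0,0,0]},
])

```text
t: 7.25
ee_pos: [444.8, 92.9, 404.7]
orientation: [1.948, 2.465, 0.0]
ft_force: [-0.1, -0.9, -0.8]
width: 87.9
```

send_rows([
  {"translation":[0,0.1,0],"twist":[0,0,0]},
  {"translation":[0,0.2,0],"twist":[0,0,0]},
  {"translation":[0,0.3,0],"twist":[0,0,0]},
  {"translation":[0,0.4,0],"twist":[0,0,0]},
  {"translation":[0,0.5,0],"twist":[0,0,0]},
  {"translation":[0,0.6,0],"twist":[0,0,0]},
  {"translation":[0,0.7,0],"twist":[0,0,0]},
  {"translation":[0,0.8,0],"twist":[0,0,0]},
  {"translation":[0,0.9,0],"twist":[0,0,0]},
  {"translation":[0,1,0],"twist":[0,0,0]},
])

```text
t: 8.25
ee_pos: [444.8, 192.9, 404.6]
orientation: [-1.948, -2.465, 0.0]
ft_force: [-0.0, 0.3, -1.3]
width: 87.9
```

```bash
python3 - <<'E'
from h import *
im=ctrl.get_image("wrist"); save(im,"w1"); np.save("w1.npy",im,allow_pickle=True)
print(np.round(im["cam_to_world"],2).tolist())
o=ctrl.get_obs(); print(o["t"],o["ee_pos"],o["orientation"],o["qpos"])
for c in["blue","red"]: print(c,blobs(im,c)[1])
E
```

```text
[[0.97, 0.22, 0.07, 426.07], [0.23, -0.93, -0.3, 273.99], [-0.0, 0.3, -0.95, 384.4], [0.0, 0.0, 0.0, 1.0]]
8.3 [444.97015938 193.77289254 404.74240575] [-1.94773808e+00 -2.46475153e+00 -1.21155841e-03] [3.86053189e-01 2.17223140e-01 1.93169650e+00 6.06600248e-04
 9.92074360e-01 1.52444299e-01]
blue [([597, 177, 37, 57, 1383], [615.3, 206.4]), ([313, 184, 54, 58, 2391], [339.1, 212.9]), ([338, 298, 50, 58, 2145], [361.8, 326.4])]
red [([177, 339, 18, 44, 166], [183.9, 366.3]), ([244, 338, 126, 47, 5278], [302.0, 362.6]), ([160, 422, 18, 58, 402], [167.5, 445.9]), ([247, 422, 116, 26, 2689], [305.4, 434.0])]
```

View pics/w1.png

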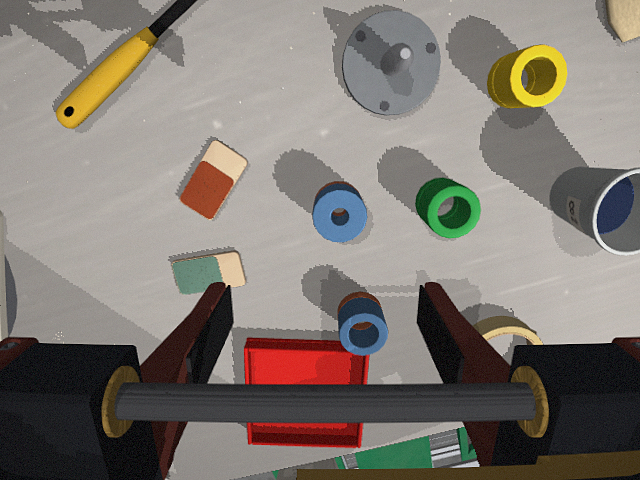

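Wrist view: the narrow sleeve's top is at (340,216), the wide sleeve's top at (362,331), the gauge flange at (391,62) with the pin tip at (404,53), and the tray rim spans about (245–369, 339–446).

```bash
python3 - <<'E'
from h import *
im=np.load("w1.npy",allow_pickle=True).item()
g=cv2.cvtColor(im["img"],cv2.COLOR_RGB2HSV)
# bright blue top annulus
m=cv2.inRange(g,(95,80,120),(130,255,255))
n,l,s,c=cv2.connectedComponentsWithStats(m)
for i in range(1,n):
    if s[i][4]>300 and s[i][0]<590:
        ct=max(cv2.findContours((l==i).astype(np.uint8),0,1)[0],key=cv2.contourArea); e=cv2.fitEllipse(ct)
        print("top",s[i].tolist(),np.round(e,1) if 0 else e, onz(im,[e[0]],50).round(1))
print("flange",onz(im,[(391,61.5)],12).round(1),"tip",onz(im,[(404,53)],72).round(1))
q=[(245,339),(369,341),(361,447),(249,445)]
p=onz(im,q,22).round(0); print(p.tolist(),p.mean(0))
h=cv2.cvtColor(im["img"],cv2.COLOR_RGB2GRAY)[5:120,335:445]
def tri(A,ua,B,ub):
    o1,d1=ray(A,[ua]);o2,d2=ray(B,[ub]);M=np.c_[d1[0],-d2[0]];k=np.linalg.lstsq(M,o2-o1,rcond=None)[0]
    a=o1+d1[0]*k[0];b=o2+d2[0]*k[1];return ((a+b)/2).round(0),np.linalg.norm(a-b).round(1)
S=ctrl.get_image("scene");D=ctrl.get_image("side")
for nm,a,b in[("wide",(358.1,229.6),(336.7,218.4)),("narrow",(338.5,262.3),(357.1,240.8)),("tip",(280,281.6),(337.2,260.2))]:print(nm,tri(S,a,D,b))
E
```

```text
top [313, 190, 54, 52, 1951] ((339.5091857910156, 215.61119079589844), (51.039833068847656, 53.19419860839844), 76.03258514404297) [[458.7 194.3  50. ]]
top [340, 313, 48, 42, 921] ((363.3731994628906, 333.8064880371094), (40.204132080078125, 47.57065963745117), 81.02387237548828) [[511.6  81.7  50. ]]
flange [[472.9 335.1  12. ]] tip [[473.2 333.4  72. ]]
[[395.0, 29.0, 22.0], [527.0, 58.0, 22.0], [559.0, -90.0, 22.0], [424.0, -120.0, 22.0]] [476.25 -30.75  22.  ]
wide (array([512.,  80.,  49.]), np.float64(1.2))
narrow (array([457., 195.,  50.]), np.float64(0.0))
tip (array([471., 336.,  73.]), np.float64(0.2))
```

send_rows([
  {"translation":[0.05,0,0]},
  {"translation":[0.13,0.015,-0.1]},
  {"translation":[0.13,0.015,-0.3]},
  {"translation":[0.13,0.015,-0.5]},
  {"translation":[0.13,0.015,-0.7]},
  {"translation":[0.13,0.015,-0.9]},
  {"translation":[0.13,0.015,-1]},
  {"translation":[0.13,0.015,-1]},
  {"translation":[0.13,0.015,-1]},
  {"translation":[0.13,0.015,-1]},
], grip=-1)

```text
validation failed for argument at $.co...
```

send_rows([
  {"translation":[0,0,-0.1]},
  {"translation":[0,0,-0.2]},
  {"translation":[0,0,-0.3]},
  {"translation":[0,0,-0.4]},
  {"translation":[0,0,-0.5]},
  {"translation":[0,0,-0.6]},
  {"translation":[0,0,-0.7]},
  {"translation":[0,0,-0.8]},
  {"translation":[0,0,-0.9]},
  {"translation":[0,0,-1]},
])

```text
validation failed for argument at $.co...
```

send_rows([
  {"translation":[0,0,0]},
  {"translation":[0,0,0]},
  {"translation":[0,0,0]},
  {"translation":[0,0,0]},
  {"translation":[0,0,0]},
  {"translation":[0,0,0]},
  {"translation":[0,0,0]},
  {"translation":[0,0,0]},
  {"translation":[0,0,0]},
  {"translation":[0,0,0]},
], grip=1)

```text
validation failed for argument at $.co...
```

Twist must be included in every row, so I'm resending with it.

send_rows([
  {"translation":[0.05,0,0],"twist":[0,0,0]},
  {"translation":[0.13,0.015,-0.1],"twist":[0,0,0]},
  {"translation":[0.13,0.015,-0.3],"twist":[0,0,0]},
  {"translation":[0.13,0.015,-0.5],"twist":[0,0,0]},
  {"translation":[0.13,0.015,-0.7],"twist":[0,0,0]},
  {"translation":[0.13,0.015,-0.9],"twist":[0,0,0]},
  {"translation":[0.13,0.015,-1],"twist":[0,0,0]},
  {"translation":[0.13,0.015,-1],"twist":[0,0,0]},
  {"translation":[0.13,0.015,-1],"twist":[0,0,0]},
  {"translation":[0.13,0.015,-1],"twist":[0,0,0]},
], grip=-1)

```text
t: 9.4
ee_pos: [458.3, 193.6, 305.4]
orientation: [1.948, 2.464, 0.002]
ft_force: [-0.4, 0.7, 0.3]
width: 87.7
```

send_rows([
  {"translation":[0,0,-0.1],"twist":[0,0,0]},
  {"translation":[0,0,-0.2],"twist":[0,0,0]},
  {"translation":[0,0,-0.3],"twist":[0,0,0]},
  {"translation":[0,0,-0.4],"twist":[0,0,0]},
  {"translation":[0,0,-0.5],"twist":[0,0,0]},
  {"translation":[0,0,-0.6],"twist":[0,0,0]},
  {"translation":[0,0,-0.7],"twist":[0,0,0]},
  {"translation":[0,0,-0.8],"twist":[0,0,0]},
  {"translation":[0,0,-0.9],"twist":[0,0,0]},
  {"translation":[0,0,-1],"twist":[0,0,0]},
])

```text
t: 10.4
ee_pos: [457.8, 193.5, 203.8]
orientation: [1.948, 2.465, 0.0]
ft_force: [-0.2, 0.0, -0.1]
width: 87.4
```

send_rows([
  {"translation":[0,0,0],"twist":[0,0,0]},
  {"translation":[0,0,0],"twist":[0,0,0]},
  {"translation":[0,0,0],"twist":[0,0,0]},
  {"translation":[0,0,0],"twist":[0,0,0]},
  {"translation":[0,0,0],"twist":[0,0,0]},
  {"translation":[0,0,0],"twist":[0,0,0]},
  {"translation":[0,0,0],"twist":[0,0,0]},
  {"translation":[0,0,0],"twist":[0,0,0]},
  {"translation":[0,0,0],"twist":[0,0,0]},
  {"translation":[0,0,0],"twist":[0,0,0]},
], grip=1)

```text
t: 11.4
ee_pos: [458.0, 193.6, 205.0]
orientation: [1.948, 2.464, 0.001]
ft_force: [0.8, -0.2, 5.8]
width: 49.0
```

send_rows([
  {"translation":[0,0,0.1],"twist":[0,0,0]},
  {"translation":[0,0,0.25],"twist":[0,0,0]},
  {"translation":[0,0,0.4],"twist":[0,0,0]},
  {"translation":[0,0,0.6],"twist":[0,0,0]},
  {"translation":[0,-0.1,0.75],"twist":[0,0,0]},
  {"translation":[0,-0.2,0.8],"twist":[0,0,0]},
  {"translation":[0,-0.35,0.8],"twist":[0,0,0]},
  {"translation":[0,-0.5,0.8],"twist":[0,0,0]},
  {"translation":[0,-0.65,0.8],"twist":[0,0,0]},
  {"translation":[0,-0.8,0.8],"twist":[0,0,0]},
])

```text
t: 12.4
ee_pos: [457.3, 111.9, 283.8]
orientation: [-1.948, -2.463, 0.003]
ft_force: [0.0, -0.0, -2.3]
width: 48.5
```

send_rows([
  {"translation":[0.02,-0.1,0],"twist":[0,0,0]},
  {"translation":[0.04,-0.2,0],"twist":[0,0,0]},
  {"translation":[0.06,-0.3,0],"twist":[0,0,0]},
  {"translation":[0.08,-0.4,0],"twist":[0,0,0]},
  {"translation":[0.1,-0.5,0],"twist":[0,0,0]},
  {"translation":[0.12,-0.6,0],"twist":[0,0,0]},
  {"translation":[0.14,-0.7,0],"twist":[0,0,0]},
  {"translation":[0.16,-0.8,0],"twist":[0,0,0]},
  {"translation":[0.16,-0.9,0],"twist":[0,0,0]},
  {"translation":[0.16,-1,0],"twist":[0,0,0]},
])

```text
t: 13.4
ee_pos: [473.8, 12.7, 284.7]
orientation: [-1.948, -2.465, 0.0]
ft_force: [-0.3, 0.0, -2.4]
width: 48.8
```

send_rows([
  {"translation":[0,-0.1,0],"twist":[0,0,0]},
  {"translation":[0,-0.2,0],"twist":[0,0,0]},
  {"translation":[0,-0.3,0],"twist":[0,0,0]},
  {"translation":[0,-0.4,0],"twist":[0,0,0]},
  {"translation":[0,-0.43,-0.1],"twist":[0,0,0]},
  {"translation":[0,-0.43,-0.2],"twist":[0,0,0]},
  {"translation":[0,-0.43,-0.3],"twist":[0,0,0]},
  {"translation":[0,-0.43,-0.4],"twist":[0,0,0]},
  {"translation":[0,-0.43,-0.5],"twist":[0,0,0]},
  {"translation":[0,-0.43,-0.5],"twist":[0,0,0]},
])

```text
t: 14.4
ee_pos: [473.3, -29.2, 233.1]
orientation: [-1.946, -2.463, 0.003]
ft_force: [0.1, 0.3, -1.8]
width: 48.8
```

send_rows([
  {"translation":[0,0,-0.05],"twist":[0,0,0]},
  {"translation":[0,0,-0.1],"twist":[0,0,0]},
  {"translation":[0,0,-0.14],"twist":[0,0,0]},
  {"translation":[0,0,-0.18],"twist":[0,0,0]},
  {"translation":[0,0,-0.2],"twist":[0,0,0]},
  {"translation":[0,0,-0.22],"twist":[0,0,0]},
  {"translation":[0,0,-0.23],"twist":[0,0,0]},
  {"translation":[0,0,-0.24],"twist":[0,0,0]},
  {"translation":[0,0,-0.24],"twist":[0,0,0]},
  {"translation":[0,0,-0.24],"twist":[0,0,0]},
])

```text
t: 15.4
ee_pos: [473.8, -29.5, 210.7]
orientation: [1.948, 2.465, 0.0]
ft_force: [-0.3, 0.2, -1.2]
width: 49.2
```

```bash
python3 - <<'E'
from h import *
s=ctrl.get_image("scene"); d=ctrl.get_image("side")
a=cv2.resize(s["img"][180:290,330:460],(460,389),interpolation=cv2.INTER_CUBIC); b=cv2.resize(d["img"][170:280,310:406],(339,389),interpolation=cv2.INTER_CUBIC)
cv2.imwrite("pics/c2.png",np.hstack([a,b])[:,:,::-1]); o=ctrl.get_obs(); print(o["t"],o["ee_pos"],o["ft_force"],o["width"])
E
```

```text
15.5 [473.86711055 -29.47536827 210.7813583 ] [ 0.53001481  0.46324103 -0.28021221] 48.97171417013613
```

View pics/c2.png

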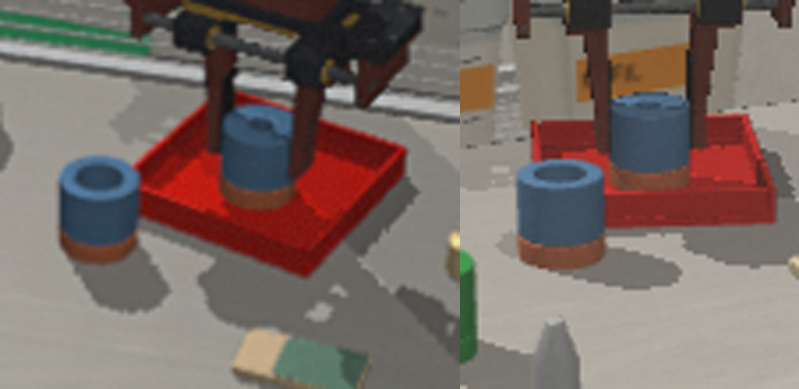

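The narrow sleeve stands upright inside the tray, about on the floor. I'll release it and go to the wide one.

send_rows([
  {"translation":[0,0,0],"twist":[0,0,0]},
  {"translation":[0,0,0],"twist":[0,0,0]},
  {"translation":[0,0,0],"twist":[0,0,0]},
  {"translation":[0,0,0],"twist":[0,0,0]},
  {"translation":[0,0,0],"twist":[0,0,0]},
  {"translation":[0,0,0],"twist":[0,0,0]},
  {"translation":[0,0,0],"twist":[0,0,0]},
  {"translation":[0,0,0],"twist":[0,0,0]},
  {"translation":[0,0,0],"twist":[0,0,0]},
  {"translation":[0,0,0],"twist":[0,0,0]},
], grip=-1)

```text
t: 16.5
ee_pos: [473.8, -29.5, 210.7]
orientation: [-1.948, -2.465, 0.0]
ft_force: [-0.1, 0.4, -0.0]
width: 87.9
```

send_rows([
  {"translation":[0,0,0.1],"twist":[0,0,0]},
  {"translation":[0,0,0.2],"twist":[0,0,0]},
  {"translation":[0,0,0.3],"twist":[0,0,0]},
  {"translation":[0,0,0.4],"twist":[0,0,0]},
  {"translation":[0,0,0.5],"twist":[0,0,0]},
  {"translation":[0,0,0.6],"twist":[0,0,0]},
  {"translation":[0,0,0.7],"twist":[0,0,0]},
  {"translation":[0,0,0.8],"twist":[0,0,0]},
  {"translation":[0,0.1,0.9],"twist":[0,0,0]},
  {"translation":[0,0.2,1],"twist":[0,0,0]},
])

```text
t: 17.5
ee_pos: [473.8, -8.9, 311.5]
orientation: [-1.949, -2.464, -0.0]
ft_force: [-0.6, -0.1, -0.3]
width: 87.6
```

send_rows([
  {"translation":[0.04,0.1,0],"twist":[0,0,0]},
  {"translation":[0.08,0.2,0],"twist":[0,0,0]},
  {"translation":[0.12,0.3,0],"twist":[0,0,0]},
  {"translation":[0.16,0.4,0],"twist":[0,0,0]},
  {"translation":[0.2,0.5,0],"twist":[0,0,0]},
  {"translation":[0.25,0.6,0],"twist":[0,0,0]},
  {"translation":[0.3,0.7,0],"twist":[0,0,0]},
  {"translation":[0.35,0.8,0],"twist":[0,0,0]},
  {"translation":[0.375,0.9,0],"twist":[0,0,0]},
  {"translation":[0.375,0.9,0],"twist":[0,0,0]},
])

```text
t: 18.5
ee_pos: [511.7, 81.7, 310.7]
orientation: [1.947, 2.466, 0.001]
ft_force: [-0.9, -0.2, 0.4]
width: 87.7
```

```bash
python3 - <<'E'
from h import *
im=ctrl.get_image("wrist"); save(im,"w2"); o=ctrl.get_obs(); print(o["t"],o["ee_pos"],o["width"])
g=cv2.cvtColor(im["img"],cv2.COLOR_RGB2HSV)
m=cv2.inRange(g,(95,80,120),(130,255,255))
n,l,s,c=cv2.connectedComponentsWithStats(m)
for i in range(1,n):
    if s[i][4]>300:
        ct=max(cv2.findContours((l==i).astype(np.uint8),0,1)[0],key=cv2.contourArea); e=cv2.fitEllipse(ct)
        print(s[i].tolist(),np.round(e[0],1),np.round(e[1],1),onz(im,[e[0]],50).round(1),onz(im,[e[0]],55).round(1))
E
```

```text
18.55 [511.37752509  81.110875   310.62785088] 87.62159521838211
[288, 214, 73, 69, 2369] [323.5 247.7] [67.7 71.8] [[511.5  81.7  50. ]] [[511.1  83.4  55. ]]
[209, 349, 65, 35, 1494] [241.  368.3] [37.  64.4] [[473.6 -25.5  50. ]] [[474.  -21.5  55. ]]
```

View pics/w2.png

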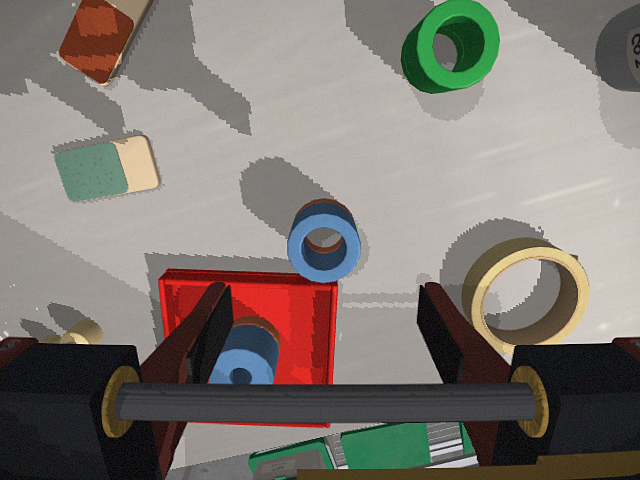

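The wide sleeve is centred under the tool at (324,248), and the narrow one stands in the tray at (241,375). I'll grasp the wide one and carry it towards the gauge.

send_rows([
  {"translation":[0,0,-0.12],"twist":[0,0,0]},
  {"translation":[0,0.003,-0.24],"twist":[0,0,0]},
  {"translation":[0,0.003,-0.36],"twist":[0,0,0]},
  {"translation":[0,0.003,-0.48],"twist":[0,0,0]},
  {"translation":[0,0.003,-0.6],"twist":[0,0,0]},
  {"translation":[0,0.003,-0.7],"twist":[0,0,0]},
  {"translation":[0,0.003,-0.8],"twist":[0,0,0]},
  {"translation":[0,0.003,-0.9],"twist":[0,0,0]},
  {"translation":[0,0.003,-1],"twist":[0,0,0]},
  {"translation":[0,0.003,-1],"twist":[0,0,0]},
])

```text
t: 19.55
ee_pos: [510.9, 80.8, 209.3]
orientation: [-1.947, -2.463, 0.002]
ft_force: [-0.4, -0.2, -0.1]
width: 87.7
```

send_rows([
  {"translation":[0,0,-0.06],"twist":[0,0,0]},
  {"translation":[0,0,-0.06],"twist":[0,0,0]},
  {"translation":[0,0,-0.06],"twist":[0,0,0]},
  {"translation":[0,0,-0.06],"twist":[0,0,0]},
  {"translation":[0,0,-0.06],"twist":[0,0,0]},
  {"translation":[0,0,-0.06],"twist":[0,0,0]},
  {"translation":[0,0,-0.06],"twist":[0,0,0]},
  {"translation":[0,0,-0.06],"twist":[0,0,0]},
  {"translation":[0,0,-0.06],"twist":[0,0,0]},
  {"translation":[0,0,-0.06],"twist":[0,0,0]},
], grip=1)

```text
t: 20.55
ee_pos: [511.4, 80.8, 205.0]
orientation: [1.948, 2.464, 0.001]
ft_force: [-1.4, 0.3, 4.7]
width: 49.6
```

send_rows([
  {"translation":[0,0,0.1],"twist":[0,0,0]},
  {"translation":[0,0,0.2],"twist":[0,0,0]},
  {"translation":[0,0,0.3],"twist":[0,0,0]},
  {"translation":[0,0,0.4],"twist":[0,0,0]},
  {"translation":[0,0,0.5],"twist":[0,0,0]},
  {"translation":[0,0.1,0.6],"twist":[0,0,0]},
  {"translation":[0,0.2,0.7],"twist":[0,0,0]},
  {"translation":[0,0.3,0.8],"twist":[0,0,0]},
  {"translation":[0,0.4,0.9],"twist":[0,0,0]},
  {"translation":[0,0.5,1],"twist":[0,0,0]},
])

```text
t: 21.55
ee_pos: [511.2, 132.0, 305.5]
orientation: [-1.947, -2.465, 0.0]
ft_force: [0.3, 0.7, -1.6]
width: 49.5
```

send_rows([
  {"translation":[-0.04,0.1,0],"twist":[0,0,0]},
  {"translation":[-0.08,0.2,0],"twist":[0,0,0]},
  {"translation":[-0.12,0.3,0],"twist":[0,0,0]},
  {"translation":[-0.16,0.4,0],"twist":[0,0,0]},
  {"translation":[-0.2,0.5,0],"twist":[0,0,0]},
  {"translation":[-0.24,0.6,0],"twist":[0,0,0]},
  {"translation":[-0.28,0.7,0],"twist":[0,0,0]},
  {"translation":[-0.32,0.8,0],"twist":[0,0,0]},
  {"translation":[-0.36,0.9,0],"twist":[0,0,0]},
  {"translation":[-0.4,1,0],"twist":[0,0,0]},
])

```text
t: 22.55
ee_pos: [471.0, 231.7, 304.7]
orientation: [-1.948, -2.465, -0.0]
ft_force: [0.9, -0.8, -0.8]
width: 50.0
```

```bash
python3 - <<'E'
from h import *
im=ctrl.get_image("wrist"); save(im,"w3"); np.save("w3.npy",im,allow_pickle=True); o=ctrl.get_obs(); print(o["t"],o["ee_pos"],o["width"],o["orientation"])
E
```

```text
22.6 [470.61219917 232.59679368 304.70248185] 49.61285254637956 [-1.94739705e+00 -2.46474405e+00 -5.09689537e-04]
```

View pics/w3.png

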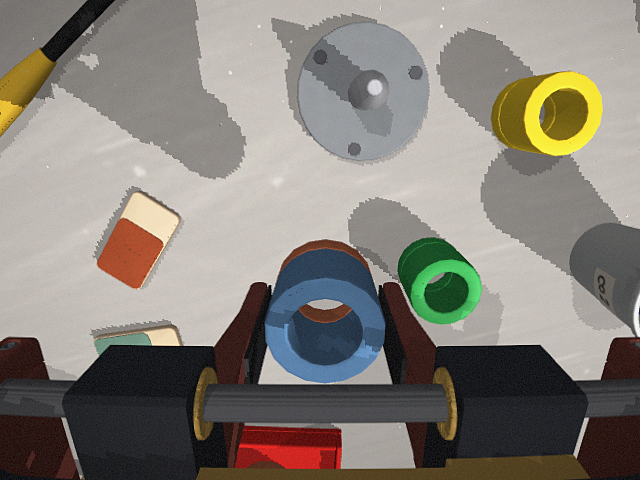

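The sleeve is held with its top at (325,329). The flange holes are at (320,57), (415,72) and (354,149), and the pin tip is at (374,88).

```bash
python3 - <<'E'
from h import *
im=np.load("w3.npy",allow_pickle=True).item()
print("holes",onz(im,[(320,57),(415,72),(354,149)],12).mean(0),"tip",onz(im,[(374,88)],72))
m=cv2.inRange(cv2.cvtColor(im["img"],cv2.COLOR_RGB2HSV),(95,80,120),(130,255,255))
n,l,s,c=cv2.connectedComponentsWithStats(m); i=1+np.argmax(s[1:,4])
e=cv2.fitEllipse(max(cv2.findContours((l==i).astype(np.uint8),0,1)[0],key=cv2.contourArea)); print(e,onz(im,[e[0]],150))
# flange ellipse: grey-blue
E
```

```text
holes [473.75301082 333.66942327  12.        ] tip [[473.86221044 333.08392327  72.        ]]
((319.41326904296875, 348.39111328125), (61.186065673828125, 104.1546401977539), 99.06941223144531) [[470.9597565  224.74658168 150.        ]]
```

send_rows([
  {"translation":[0,0.1,0],"twist":[0,0,0]},
  {"translation":[0,0.2,0],"twist":[0,0,0]},
  {"translation":[0.02,0.3,0],"twist":[0,0,0]},
  {"translation":[0.02,0.4,0],"twist":[0,0,0]},
  {"translation":[0.02,0.5,0],"twist":[0,0,0]},
  {"translation":[0.02,0.6,0],"twist":[0,0,0]},
  {"translation":[0.02,0.7,0],"twist":[0,0,0]},
  {"translation":[0.02,0.8,0],"twist":[0,0,0]},
  {"translation":[0.02,0.9,0],"twist":[0,0,0]},
  {"translation":[0.02,1,0],"twist":[0,0,0]},
])

```text
t: 23.6
ee_pos: [473.3, 331.6, 304.7]
orientation: [-1.948, -2.465, 0.0]
ft_force: [-0.6, 0.1, -2.3]
width: 49.3
```

send_rows([
  {"translation":[0,0.02,0],"twist":[0,0,0]},
  {"translation":[0,0.02,-0.05],"twist":[0,0,0]},
  {"translation":[0,0.02,-0.1],"twist":[0,0,0]},
  {"translation":[0,0.02,-0.15],"twist":[0,0,0]},
  {"translation":[0,0.02,-0.2],"twist":[0,0,0]},
  {"translation":[0,0.02,-0.25],"twist":[0,0,0]},
  {"translation":[0,0.02,-0.3],"twist":[0,0,0]},
  {"translation":[0,0.02,-0.35],"twist":[0,0,0]},
  {"translation":[0,0.02,-0.4],"twist":[0,0,0]},
  {"translation":[0,0.02,-0.4],"twist":[0,0,0]},
])

```text
t: 24.6
ee_pos: [473.1, 332.6, 263.9]
orientation: [-1.948, -2.464, 0.002]
ft_force: [0.3, 0.6, -1.9]
width: 50.0
```

```bash
python3 - <<'E'
from h import *
s=ctrl.get_image("scene"); d=ctrl.get_image("side")
a=cv2.resize(s["img"][230:330,230:340],(430,391),interpolation=cv2.INTER_CUBIC); b=cv2.resize(d["img"][210:320,290:390],(356,391),interpolation=cv2.INTER_CUBIC)
cv2.imwrite("pics/c3.png",np.hstack([a,b])[:,:,::-1]); o=ctrl.get_obs(); print(o["t"],o["ee_pos"],o["ft_force"],o["width"])
E
```

```text
24.7 [473.34369273 332.83795767 264.56902925] [ 0.31965036  0.42041047 -1.67268421] 49.91943386750023
```

View pics/c3.png

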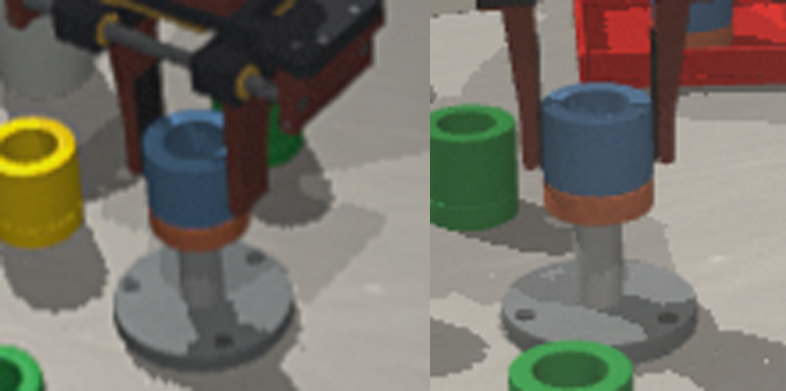

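The pin has entered the bore, well centred and with no side force. I'll lower the sleeve to the flange.

send_rows([
  {"translation":[0,0.01,-0.07],"twist":[0,0,0]},
  {"translation":[0,0.01,-0.14],"twist":[0,0,0]},
  {"translation":[0,0.01,-0.21],"twist":[0,0,0]},
  {"translation":[0,0.01,-0.28],"twist":[0,0,0]},
  {"translation":[0,0.01,-0.35],"twist":[0,0,0]},
  {"translation":[0,0.01,-0.4],"twist":[0,0,0]},
  {"translation":[0,0.01,-0.44],"twist":[0,0,0]},
  {"translation":[0,0.01,-0.47],"twist":[0,0,0]},
  {"translation":[0,0.01,-0.47],"twist":[0,0,0]},
  {"translation":[0,0.01,-0.47],"twist":[0,0,0]},
])

```text
t: 25.7
ee_pos: [473.4, 333.9, 217.8]
orientation: [1.948, 2.465, 0.0]
ft_force: [-0.9, -0.3, -1.1]
width: 49.6
```

Side force is negligible and the sleeve is about 1 mm above the flange. I'll release it and retreat upward.

send_rows([
  {"translation":[0,0,0],"twist":[0,0,0]},
  {"translation":[0,0,0],"twist":[0,0,0]},
  {"translation":[0,0,0],"twist":[0,0,0]},
  {"translation":[0,0,0],"twist":[0,0,0]},
  {"translation":[0,0,0],"twist":[0,0,0]},
  {"translation":[0,0,0],"twist":[0,0,0]},
  {"translation":[0,0,0],"twist":[0,0,0]},
  {"translation":[0,0,0],"twist":[0,0,0]},
  {"translation":[0,0,0],"twist":[0,0,0]},
  {"translation":[0,0,0],"twist":[0,0,0]},
], grip=-1)

```text
t: 26.7
ee_pos: [473.3, 333.8, 217.7]
orientation: [1.948, 2.465, -0.0]
ft_force: [0.2, -1.3, 0.4]
width: 87.6
```

send_rows([
  {"translation":[0,0,0.1],"twist":[0,0,0]},
  {"translation":[0,0,0.2],"twist":[0,0,0]},
  {"translation":[0,0,0.3],"twist":[0,0,0]},
  {"translation":[0,0,0.4],"twist":[0,0,0]},
  {"translation":[0,0,0.5],"twist":[0,0,0]},
  {"translation":[0,0,0.6],"twist":[0,0,0]},
  {"translation":[0,0,0.7],"twist":[0,0,0]},
  {"translation":[0,0,0.8],"twist":[0,0,0]},
  {"translation":[0,0,0.9],"twist":[0,0,0]},
  {"translation":[0,0,1],"twist":[0,0,0]},
])

```text
t: 27.7
ee_pos: [473.3, 333.8, 318.5]
orientation: [-1.948, -2.465, 0.0]
ft_force: [-0.3, 0.5, 0.6]
width: 87.7
```

send_rows([
  {"translation":[0,0,0.1],"twist":[0,0,0]},
  {"translation":[0,0,0.2],"twist":[0,0,0]},
  {"translation":[0,0,0.3],"twist":[0,0,0]},
  {"translation":[0,0,0.4],"twist":[0,0,0]},
  {"translation":[0,0,0.5],"twist":[0,0,0]},
  {"translation":[0,0,0.6],"twist":[0,0,0]},
  {"translation":[0,0,0.7],"twist":[0,0,0]},
  {"translation":[0,0,0.8],"twist":[0,0,0]},
  {"translation":[0,0,0.8],"twist":[0,0,0]},
  {"translation":[0,0,0.8],"twist":[0,0,0]},
])

```text
t: 28.7
ee_pos: [473.3, 333.8, 397.8]
orientation: [1.948, 2.465, 0.0]
ft_force: [-0.5, -0.1, 1.1]
width: 87.9
```

```bash
python3 - <<'E'
from h import *
s=ctrl.get_image("scene"); d=ctrl.get_image("side")
a=cv2.resize(s["img"][190:330,230:450],(628,400),interpolation=cv2.INTER_CUBIC)[:,:]; b=cv2.resize(d["img"][190:320,290:410],(369,400),interpolation=cv2.INTER_CUBIC)
c=np.hstack([a,b]); c=cv2.resize(c,(798,320)); cv2.imwrite("pics/c4.png",c[:,:,::-1]); o=ctrl.get_obs(); print(o["t"],o["ee_pos"],o["ft_force"],o["width"])
E
```

```text
28.8 [473.16323221 333.71604278 397.22863213] [1.41257782 0.24044017 0.38220519] 87.47593351485637
```

View pics/c4.png

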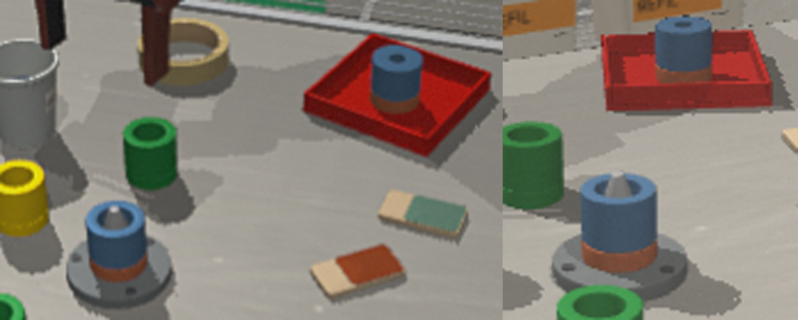

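The wide sleeve sits flat on the flange with the pin tip showing through its bore, and the narrow one stands upright in the tray. The arm is clear of everything.

```bash
python3 -c "
from workcell import ctrl
print(ctrl.close_job())"
```

```text
the job is handed in; nothing more can be done
None
```

Both sleeves are sorted and the job was handed in at about 29 s of the 56 s allowed. Handing in gives no verdict, so this rests on my own checks.

- **Wide-bore sleeve:** it was the one next to the tray, and I slid it down onto the gauge pin. The last pictures show it flat on the flange with the pin tip inside its bore. I let go about 1 mm above the flange, and the wrist force readings stayed near zero.
- **Narrow-bore sleeve:** it stands upright in the red tray. A wrist picture after release put it about 5 mm from the tray centre.
- **Arm:** the gripper is open and about 130 mm above everything. The green and yellow look-alikes were not touched.

**Checks that failed or disagreed:**
- The camera readings of the pin position differed by 2–3 mm between views. I used a value in between, and it went on without trouble.
- One automatic fit of the held sleeve's top was about 7 mm off because the outline was incomplete. I ignored it and relied on the grasp position.
- The first try at the grasp moves was refused for missing "twist" values. Nothing moved, and I resent them.

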